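Hang the reference weight on the balance and hold its recessed calibration button

TASK

Calibrate the hanging balance at its full load: hang the larger of the two reference weights by its eye on the balance's load peg and let go of it, then take the slim stylus out of the tool stand, reach it through the round aperture in the control panel and push the recessed calibration button fully down. Do not press the button before the weight hangs free, and leave everything else on the bench where it is. Finish while still holding: the hand keeps its grip on the stylus and the stylus keeps the button down.

Things in the scene. Friction and masses are not known exactly. Their poses are not given: they have to be found in the camera images.
- weight_large_center (a point): Larger reference weight (steel, 500 g, loose, upright on the tray), half-way up its axis: 46 mm above its underside. 92 mm high: round body 46 mm across and 30 mm high, short neck, then an upright flat eye plate 40 mm wide (its y), 8 mm thick (its x), 38 to 92 mm above the underside, sides straight and parallel up to 84 mm, shoulders rounded. z up; both faces alike.
- weight_large_eye (a point): Centre of the round hole (24 mm across, running along x) in the larger weight's eye plate: 61 mm above its underside, 15 mm above weight_large_center; 19 mm of metal above the hole. Same axes as weight_large_center.
- weight_small_center (a point): The smaller reference weight (steel, 200 g, loose, on the tray), the same shape in small: 70 mm high, body 33 mm across, eye plate 30 mm wide; this point half-way up it. Not needed: it stays where it stands.
- peg_seat (a point): Middle of the balance's load peg, on its axis, 163 mm above the bench: the place for the eye. Steel rod 8 mm thick, sticking out 64 mm (rising 5 degrees to its free end) from the white head on the column; free above and beside. x points from the free end towards the head (the balance's front looks to -x), z up. The head's face is 34 mm behind (+x); head 44 mm wide, top 22 mm above this point.
- peg_tip (a point): Centre of the 12 mm ball at the free end of the load peg, 30 mm in front (-x) of peg_seat and 3 mm higher.
- load_peg (a joint): How far the load peg has sunk under load, m: 0 unloaded, about 0.0031 with the larger weight hanging free, 0.0012 with the smaller; springy (1600 N/m), stop at 0.010.
- aperture (a point): Centre of the mouth of the round aperture in the grey panel on top of the balance, 53.5 mm above the bench: hole 13 mm across, straight down, low aluminium bezel 23 mm across round its mouth. Axes of the balance: x away from its front, y left (seen from in front of it), z up. The load peg's axis lies 106 mm to +y.
- button_top (a point): Middle of the top of the calibration button, 13.5 mm straight below the aperture's mouth when not pressed. The button is a plain cap 10.4 mm across.
- cal_button (a joint): How far the calibration button is pressed, m: 0 up, 0.005 fully down (stop). A spring pushes back with 1.5 N at the start and 4 N when fully down.
- stylus_grip (a point): Middle of the handle of the stylus (45 g, loose, upright in one of the two bores of the tool stand), 97 mm above its tip. Slim round aluminium handle 14 mm across, 66 to 122 mm above the tip (top at 130 mm); at its foot a 20 mm collar (60 to 64 mm above the tip) rests on the stand's top; below it a straight steel rod 5 mm thick. z from tip to handle.
- stylus_tip (a point): The lower end of the stylus (5 mm thick, slightly pointed), 97 mm below stylus_grip.
- screwdriver_grip (a point): Middle of the handle of a small screwdriver that stands in the other bore: fatter, lower, bulged black handle 25 mm across, top 112 mm above its tip. Not needed: it stays in the stand.
- kit_tray: Grey tray, 180x200 mm, fixed, on which the weights and the tool stand are; origin at the centre of its underside on the bench. Its floor is 11 mm above the bench, the top of its rim 19 mm.
- microscope: Tall fixed microscope behind the work, about 0.5 m high; its focus knob and body reach forward to x = 0.58 m between y = -0.16 and 0.03 m. Keep the hand in front of it when crossing from the tray to the balance.
- tool_stand: Light wooden block, 46x112x62 mm, fixed on the tray, origin at the centre of its underside. Two upright bores 8 mm across go right through it, at y = -35 mm and y = +35 mm of its own axes; stylus and screwdriver stand in them, either way round. A tool is drawn straight up, 62 mm, to clear the block.
- timer: white digital bench timer lying on its back, 62x66x18 mm (bystander); stays where it is
- white_jar: small plain white jar, 44 mm across, 75 mm high (bystander); stays where it is
- dropper_bottle: small dark bottle with a white cap, 43 mm across, 98 mm high (bystander); stays where it is
There are look-alikes about, which are no part of the job. Leave any blue look-alike of the part that bears weight_large_center alone.

How it is judged:
On the way:
1. the larger weight hangs by its eye on the load peg, free of the hand (value of joint load_peg between 0.0024 and 0.004 m and contact force between weight_large and load_peg above 3.5 N and contact force between weight_large and the arm below 0.2 N and contact force between weight_large and the fingers below 0.2 N and x of weight_large_eye in the frame of peg_seat between -0.028 and 0.03 m and z of weight_large_eye in the frame of peg_seat below -0.003 m and distance between weight_large_eye and peg_seat below 0.034 m and angle between weight_large_eye's own z axis and vertical below 0.25 rad and linear speed of weight_large below 0.05 m/s), for 0.3 s.
At the end, for the whole second after the job is handed in: The larger weight hangs by its eye on the load peg, upright within 0.25 rad and touched by nothing else (peg sunk 2.4 to 4 mm), the button is pressed at least 4 mm of its 5 mm by the stylus with more than 1 N, and the fingers still grip the stylus (more than 2 N) (value of joint load_peg between 0.0024 and 0.004 m and contact force between weight_large and load_peg above 3.5 N and contact force between weight_large and the arm below 0.2 N and contact force between weight_large and the fingers below 0.2 N and x of weight_large_eye in the frame of peg_seat between -0.028 and 0.03 m and z of weight_large_eye in the frame of peg_seat below -0.003 m and distance between weight_large_eye and peg_seat below 0.034 m and angle between weight_large_eye's own z axis and vertical below 0.25 rad and value of joint cal_button above 0.004 m and contact force between stylus and cal_button above 1 N and contact force between the fingers and stylus above 2 N); the arm keeps its last pose, push and grip.
It fails at once if the calibration button is pressed before the larger weight hangs on the load peg (value of joint cal_button above 0.003 m and (value of joint load_peg below 0.0018 m or distance between weight_large_eye and peg_seat above 0.045 m)).
It fails at once if the smaller weight or the screwdriver is moved more than 25 mm (distance of any of weight_small_center, screwdriver_grip from where it was at the start of the episode above 0.025 m).
It fails at once if a bystander on the bench is moved more than 30 mm (distance of any of timer, white_jar, dropper_bottle from where it was at the start of the episode above 0.03 m).
It also fails if it takes over 58 s, if anything falls off the work surface, if the arm or the gripper's body presses on something with over 40 N, if the wrist force passes 120 N, or if a joint passes its speed limit or range.

ROBOT

A 6-joint arm with a two-finger parallel gripper is mounted at the origin on a cart in front of the work surface, level with it; the furniture and walls round the work are solid. World frame = base frame: x ahead of the robot, y to its left, z up, the work surface at z = 0. Lengths are in m, angles in rad, forces in N, time in s.
With the tool pointing down it reaches from about 0.4 to 0.825 m from the base axis. Payload 7 kg.
Tool frame: the origin (TCP) lies at the centre of the arm's flange, where the gripper is bolted on; the fingertips stand 178 mm ahead of it and the grasp point (between the pads) lies arm.tcp_to_grasp ahead of it (arm.tcp_to_grasp is the distance from the TCP to the grasp point, in m); z points along the fingers, y is the direction in which the jaws open and shut (so a half turn about z gives the same grasp; the last joint's range is limited). The gripper opens to 88 mm and grips with 3 to 60 N. Pads are 19 mm wide; open, the fingers measure 130 mm over their backs; the gripper's body (78 mm by 193 mm) begins 47 mm behind the grasp point.
Start: joints at [-1.018, 0.359, 0.012, 0, -1.224, -0.288], TCP at [0.177, -0.651, 0.405] pointing down, gripper open.
Joint ranges: [-3.07, 3.07], [-1.43, 2.12], [-1.02, 1.25], [-3.03, 1.67], [-3.05, -0], [-3.03, 3.03]. Speed limits (rad/s): [2.39, 2.39, 3.01, 3.14, 3.14, 3.14].

INTERFACE

Orientations are given as [roll, pitch, yaw] about the fixed x, y, z axes, in that order (R = Rz(yaw) Ry(pitch) Rx(roll)).
In Python, from station import arm gives the robot as it stands.
- The arm moves only by the tool move_arm, never from a script. Its argument "deltas" is a list of rows, each a list of 6 numbers: the shift along the world's x, y, z in mm, then the turn, a rotation vector about the world's x, y, z in degrees. In form: [[tx, ty, tz, ax, ay, az], ...]. A call has exactly 5 rows; each row shifts and turns the commanded pose from where the row before left it; what a row does not reach is not made up. A row lasts 1/12 s, in which the tool goes at most 41.7 mm and 7.16 degrees, less where a joint would pass 70% of its speed; a pose out of reach is approached as far as the arm can. A call with a gripper value outside its range is refused whole. "claw" is the closure in counts, from 0 (fully open) to 255 (shut), set as the call begins (left out, the last holds). The fingers move at their own pace and stop on an object; "squeeze" is the grip in N (left out, the last holds). Time passes only in rows, so rows that do not move let the fingers close, or fill a call up. It gives the time, the measured TCP pose, the force and the opening at its end, in the units of the state.
- arm.get_state(): the state, without advancing time (a new reading comes with each control period).
- arm.grab_frame(name): name is "scene" or "side" or "wrist"; returns the picture (400x640x3 uint8, red, green, blue); there is no depth.
- arm.calibration(name): a dict with "intrinsics" (3x3 intrinsics, pixels), "T" (4x4, takes a point from camera to world coordinates); the wrist camera has in their place "mount" (4x4, takes a point from camera to tool coordinates, whose origin is the TCP and whose axes are the flange's). Camera axes: x right, y up, looking along -z (the intrinsics and any distortion apply to the point x, -y, -z); pixel columns grow to the right and rows downward; lengths in m; the calibration is good to about 2 mm. A picture is of the moment at which its call begins: read the wrist's pose just before it. calibration takes no time and is no camera call.
- arm.job_done(): hands the job in, once; it reports no verdict.
Trained networks look in the newest picture that a camera, given by its name, has taken for a name from the list of things; names that differ only in an ending like _2 or _b are one class to them, and where a whole thing is asked for, a point or a joint stands for the part that bears it (a point fixed in the world has none). Each returns a list of dicts, best first, with "score" (0 to 1); they miss things now and then, are a little off and sometimes report something else, mostly with a low value. They report only what shows in the picture. A call takes as long as a camera call. They do not tell look-alikes from the thing itself.
- arm.spot_in(thing, camera): "xy" ([column, row] in pixels, amid what is visible of it).
- arm.masks_of(thing, camera): "pixels" (400x640 bool, what is visible of it) and "xy" ([column, row] in pixels, amid what is visible of it).
- arm.spot_point(thing, camera): "xy" ([column, row] in pixels: a listed point, or the origin of a listed thing).
The state is a dict: "t": time; "q": joint angles; "qd": joint speeds; "joint_efforts": joint torques, N m; "eef_pos": TCP position; "ee_rot": TCP orientation; "force": force on the tool from outside, world axes, zero at the start; "moment": the same for the moment, N m; "width": finger opening in m.
Only numpy, scipy, OpenCV 4.12 (cv2) and the standard library are available. Lean on these libraries where they do the work, as an engineer would, in place of code of your own. Each camera call takes 0.05 s, during which the arm holds its last target. There are 200 camera calls.

## Working session

There is one attempt and no reset: what is moved stays moved. The work goes in short steps, Python scripts to look and compute and a tool call to move; the robot and the scene stay as the last step left them, time stands still between calls to the robot, and variables do not carry over. Pictures are saved under pics/ and viewed, about 8 in all and at most 12, crops included, and the job is handed in when it is done.

Besides the shell and the picture viewer there is one more tool, called after "Request:" as name(argument=value, ...) on one line, values as JSON. move_arm: Moves the arm, as the interface text tells. Its arguments: {"type":"object","properties":{"deltas":{"type":"array","items":{"type":"array","items":{"type":"number"}}},"claw":{"type":"number"},"squeeze":{"type":"number"}},"required":["deltas"]}

```bash
mkdir -p pics; ls
cat > h.py <<'E'
import numpy as np, cv2
from station import arm
from scipy.spatial.transform import Rotation as R
def save(img,name): cv2.imwrite('pics/'+name,img[:,:,::-1])
def cam(n):
    c=arm.calibration(n); K=np.array(c['intrinsics'])
    if n=='wrist':
        s=arm.get_state(); T=np.eye(4); T[:3,:3]=R.from_euler('xyz',s['ee_rot']).as_matrix(); T[:3,3]=s['eef_pos']
        T=T@np.array(c['mount'])
    else: T=np.array(c['T'])
    return K,T,c
def ray(n,uv):
    K,T,c=cam(n); d=np.linalg.solve(K,[uv[0],uv[1],1.]); d=T[:3,:3]@(d*[1,-1,-1]); return T[:3,3],d/np.linalg.norm(d)
def atz(n,uv,z):
    o,d=ray(n,uv); return o+d*(z-o[2])/d[2]
def tri(rs):
    A=sum(np.eye(3)-np.outer(d,d) for o,d in rs); b=sum((np.eye(3)-np.outer(d,d))@o for o,d in rs)
    p=np.linalg.solve(A,b); return p,[np.linalg.norm(np.cross(p-o,d)) for o,d in rs]
def proj(n,p):
    K,T,c=cam(n); q=T[:3,:3].T@(np.array(p)-T[:3,3]); q=K@(q*[1,-1,-1]); return q[:2]/q[2]
E
python3 - <<'E'
from h import *
np.set_printoptions(precision=4,suppress=True)
print(arm.get_state(), arm.tcp_to_grasp)
for n in ['scene','side','wrist']:
    save(arm.grab_frame(n),n+'0.png'); c=arm.calibration(n); print(n,c)
for th in ['weight_large_center','weight_large_eye','weight_small_center','peg_seat','peg_tip','aperture','stylus_grip','stylus_tip','screwdriver_grip','kit_tray','tool_stand']:
    for n in ['scene','side']:
        print(th,n,[(np.round(d['xy'],1).tolist(),round(d['score'],2)) for d in arm.spot_point(th,n)][:4])
E
```

```text
pics
{'t': 0.0, 'q': array([-1.0179,  0.3594,  0.011 , -0.0004, -1.2241, -0.2881]), 'qd': array([ 0.0006,  0.0017,  0.0003, -0.0003,  0.0015, -0.0003]), 'joint_efforts': array([ -0.0004, -58.2709,  29.3055,   6.9974,   0.007 ,  -0.0002]), 'eef_pos': array([ 0.1766, -0.6513,  0.4037]), 'ee_rot': array([ 3.1399, -0.0002, -2.8769]), 'force': array([ 0.4255,  0.3195, -0.7323]), 'moment': array([0.0594, 0.0156, 0.0418]), 'width': 0.08767063873946314} 0.1593
scene {'intrinsics': array([[368.5991,   0.    , 324.7435],
       [  0.    , 368.5991, 204.6926],
       [  0.    ,   0.    ,   1.    ]]), 'T': array([[-0.7114,  0.3243, -0.6235, -0.117 ],
       [-0.7026, -0.3488,  0.6202,  0.6489],
       [-0.0164,  0.8793,  0.476 ,  0.6431],
       [ 0.    ,  0.    ,  0.    ,  1.    ]])}
side {'intrinsics': array([[489.6192,   0.    , 317.4821],
       [  0.    , 489.6192, 197.2717],
       [  0.    ,   0.    ,   1.    ]]), 'T': array([[ 0.5348,  0.446 , -0.7177, -0.6157],
       [-0.8448,  0.3017, -0.442 , -0.7223],
       [ 0.0194,  0.8427,  0.5381,  1.0091],
       [ 0.    ,  0.    ,  0.    ,  1
[... 673 characters left out ...]
center side [([285.3, 226.8], 0.52)]
peg_seat scene [([377.4, 178.6], 0.54)]
peg_seat side [([362.7, 215.4], 0.61)]
peg_tip scene [([372.8, 182.5], 0.54)]
peg_tip side [([354.3, 213.7], 0.6)]
aperture scene [([407.2, 216.3], 0.85), ([303.6, 225.1], 0.32)]
aperture side [([363.6, 264.2], 0.71)]
stylus_grip scene [([282.0, 230.8], 0.53)]
stylus_grip side [([285.0, 191.1], 0.43)]
stylus_tip scene []
stylus_tip side []
screwdriver_grip scene [([301.5, 225.9], 0.7)]
screwdriver_grip side [([302.6, 197.9], 0.41)]
kit_tray scene [([305.9, 265.7], 0.93)]
kit_tray side [([282.8, 223.2], 0.76)]
tool_stand scene []
tool_stand side [([291.8, 214.3], 0.84), ([405.5, 310.4], 0.48), ([268.1, 208.9], 0.21)]
```

Run:
```python
from h import *
a=cv2.imread('pics/scene0.png'); b=cv2.imread('pics/side0.png')
ca=cv2.resize(a[120:330,130:480],(800,480)); cb=cv2.resize(b[120:330,200:460],None,fx=3,fy=2.8)
cv2.imwrite('pics/s1.png',ca); cv2.imwrite('pics/s2.png',cv2.resize(cb,(740,598)))
for nm,p,q in [('wl A',(294,259.5),(269,206.7)),('wl B',(294,259.5),(264,167.8)),('eye',(293.2,256.6),(269.2,205.1)),('sm',(331,258),(285.3,226.8)),('peg',(377.4,178.6),(362.7,215.4)),('tip',(372.8,182.5),(354.3,213.7)),('ap',(407.2,216.3),(363.6,264.2)),('sty',(282,230.8),(285,191.1)),('scr',(301.5,225.9),(302.6,197.9)),('tray',(305.9,265.7),(282.8,223.2))]:
    p,e=tri([ray('scene',p),ray('side',q)]); print(nm,p.round(4),np.round(e,4))
```

```text
wl A [0.4947 0.1592 0.0638] [0.0031 0.0031]
wl B [0.4775 0.195  0.1572] [0.0592 0.0592]
eye [0.4967 0.1589 0.0707] [0.0019 0.0019]
sm [0.4547 0.0631 0.0391] [0.0049 0.0049]
peg [ 0.5008 -0.1982  0.1681] [0.0025 0.0025]
tip [ 0.4975 -0.1711  0.1655] [0.0022 0.0022]
ap [ 0.4189 -0.2508  0.0505] [0.004 0.004]
sty [0.5627 0.1364 0.1063] [0.0024 0.0024]
scr [0.5656 0.0667 0.0952] [0.0033 0.0033]
tray [0.5057 0.1091 0.0083] [0.002 0.002]
```

View pics/s1.png

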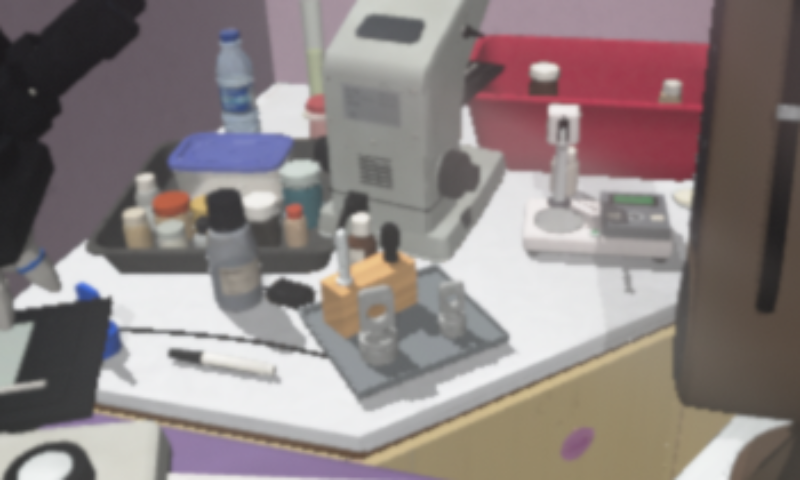

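View pics/s2.png

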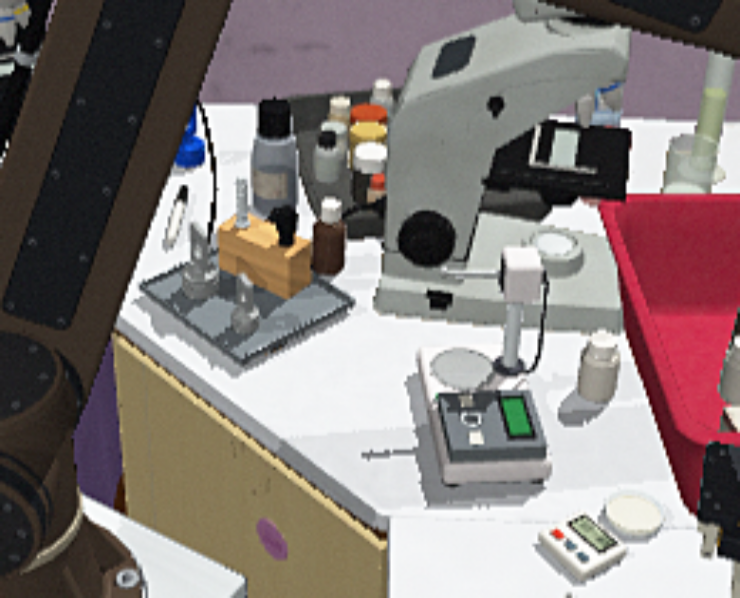

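Request:
move_arm(deltas=[[17.5,28,1,0,0,-4],[17.5,28,1,0,0,-4],[17.5,28,1,0,0,-4],[17.5,28,1,0,0,-4],[17.5,28,1,0,0,-4]], claw=0)

```text
t: 1.67
eef_pos: [0.2646, -0.5102, 0.4097]
ee_rot: [-3.141, 0.0, 3.053]
force: [0.5, 0.2, 0.6]
width: 0.0875
```

Request:
move_arm(deltas=[[17.5,28,1,0,0,-4],[17.5,28,1,0,0,-4],[17.5,28,1,0,0,-4],[17.5,28,1,0,0,-4],[17.5,28,1,0,0,-4]])

```text
t: 2.08
eef_pos: [0.3521, -0.37, 0.415]
ee_rot: [-3.142, 0.001, 2.705]
force: [0.2, -0.7, -0.1]
width: 0.0873
```

Request:
move_arm(deltas=[[17.5,28,1,0,0,-4],[17.5,28,1,0,0,-4],[17.5,28,1,0,0,-4],[17.5,28,1,0,0,-4],[17.5,28,1,0,0,-4]])

```text
t: 2.5
eef_pos: [0.4396, -0.2299, 0.4201]
ee_rot: [3.141, 0.001, 2.356]
force: [0.1, -0.5, 0.5]
width: 0.0878
```

Request:
move_arm(deltas=[[0,0,0,0,0,0],[0,0,0,0,0,0],[0,0,0,0,0,0],[0,0,0,0,0,0],[0,0,0,0,0,0]])

```text
t: 2.92
eef_pos: [0.4386, -0.2322, 0.4196]
ee_rot: [-3.141, -0.0, 2.358]
force: [-0.8, 0.3, 0.8]
width: 0.0879
```

Run:
```python
from h import *
s=arm.get_state(); print(s['t'],s['eef_pos'],s['ee_rot'],s['q'])
save(arm.grab_frame('wrist'),'w1.png')
for th,z in [('peg_seat',.163),('peg_tip',.166),('aperture',.0535),('button_top',.04),('load_peg',.163)]:
    for d in arm.spot_point(th,'wrist')[:2]: print(th,np.round(d['xy'],1),round(d['score'],2),atz('wrist',d['xy'],z).round(4))
```

```text
2.9167 [ 0.43859269 -0.23223364  0.41963155] [-3.14149866e+00 -6.25438324e-05  2.35825530e+00] [-9.01467958e-02  5.07744315e-02 -3.48111090e-01  3.50881986e-05
 -1.17201898e+00 -2.26400050e+00]
peg_seat [413.5 247.3] 0.73 [ 0.5085 -0.2004  0.163 ]
peg_tip [420.4 211.7] 0.61 [ 0.4884 -0.1773  0.166 ]
aperture [292.2 185.8] 0.64 [ 0.4147 -0.2567  0.0535]
aperture [355.1 296. ] 0.49 [ 0.5636 -0.3014  0.0535]Traceback (most recent call last):
  File "<stdin>", line 5, in <module>
ValueError: it knows: aperture, button_top, dropper_bottle, kit_tray, microscope, peg_seat, peg_tip, screwdriver_grip, stylus_grip, stylus_tip, timer, tool_stand, weight_large_center, weight_large_eye, weight_sma
```

View pics/w1.png

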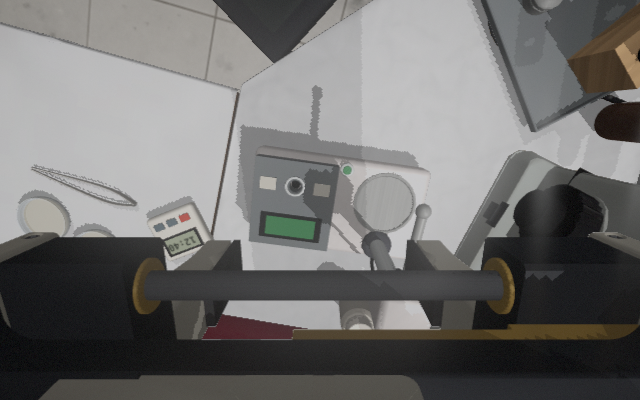

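Run:
```python
from h import *
a=cv2.imread('pics/w1.png'); cv2.imwrite('pics/w1c.png',cv2.resize(a[140:260,240:450],(798,456),interpolation=cv2.INTER_CUBIC))
```

```text
(no output)
```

View pics/w1c.png

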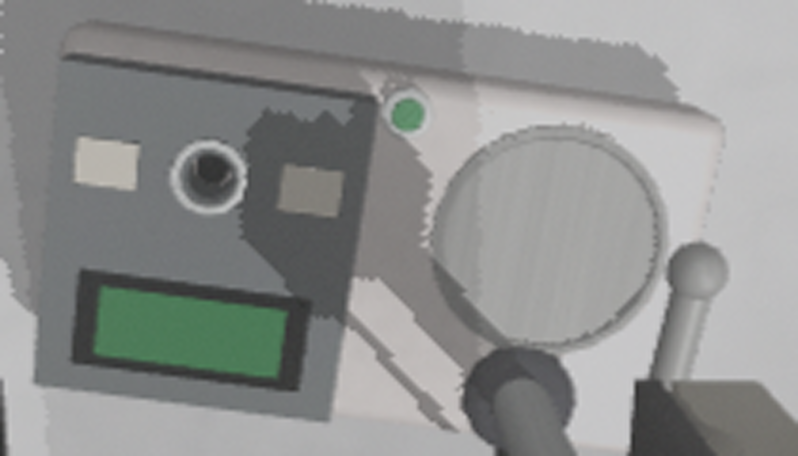

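Run:
```python
from h import *
f=lambda u,v,z: atz('wrist',(240+u/3.8,140+v/3.8),z)
ang=lambda a,b: np.degrees(np.arctan2(b[1]-a[1],b[0]-a[0]))
print('edge',ang(f(62,57,.0505),f(380,97,.0505)),'left',ang(f(62,57,.0505),f(37,383,.0505)),'right',ang(f(380,97,.0505),f(328,420,.0505)),'bot',ang(f(37,383,.0505),f(328,420,.0505)))
ap=f(208,177,.0535);tip=f(698,271,.166);pg=f(680,375,.1645)
print(ap,tip,pg,'peg dir',ang(tip,pg))
print('tip tri',tri([ray('wrist',(423.7,211.3)),ray('side',(354.3,213.7))]),tri([ray('wrist',(423.7,211.3)),ray('scene',(372.8,182.5))]))
print('ap tri',tri([ray('wrist',(294.7,186.6)),ray('side',(363.6,264.2)),ray('scene',(407.2,216.3))]))
for a in [-45,-50,-53]:
    t=np.radians(a);x=np.array([np.cos(t),np.sin(t)]);y=np.array([-x[1],x[0]]);d=(tip-ap)[:2];print(a,d@x,d@y)
```

```text
edge 38.04286923590524 left -52.35149339398534 right -53.10598355094646 bot 37.389880802560356
[ 0.41736197 -0.25524172  0.0535    ] [ 0.4900473  -0.17503736  0.166     ] [ 0.50537056 -0.19214052  0.1645    ] peg dir -48.14182444849044
tip tri (array([ 0.48831789, -0.17502079,  0.1697377 ]), [np.float64(0.00011214398298034587), np.float64(0.00011214398298049048)]) (array([ 0.49497659, -0.1730639 ,  0.16543867]), [np.float64(0.004685710971628073), np.float64(0.004685710971628068)])
ap tri (array([ 0.41824693, -0.2528406 ,  0.05097075]), [np.float64(0.003013195326088245), np.float64(0.004338538258124817), np.float64(0.004514998155383905)])
-45 -0.0053167634191663565 0.10810933855096119
-50 -0.014718881228548725 0.10723456341386207
-53 -0.020310932931932507 0.10631727544767253
```

Request:
move_arm(deltas=[[-4,30,0,0,0,-1.5],[-4,36,0,0,0,-1.5],[-4,36,0,0,0,-1.5],[0,36,0,0,0,-1.5],[0,36,0,0,0,-1.4]])

```text
t: 3.58
eef_pos: [0.4265, -0.0564, 0.4199]
ee_rot: [3.141, 0.0, 2.228]
force: [1.8, -0.4, 0.6]
width: 0.0872
```

Request:
move_arm(deltas=[[4,36,0,0,0,0],[15,36,0,0,0,0],[20,36,0,0,0,0],[20,36,-10,0,0,0],[24,34,-10,0,0,0]])

```text
t: 4.0
eef_pos: [0.5167, 0.1096, 0.4007]
ee_rot: [3.137, -0.017, 2.248]
force: [0.7, 0.3, 0.8]
width: 0.0877
```

Request:
move_arm(deltas=[[0,0,0,0,0,0],[0,0,0,0,0,0],[0,0,0,0,0,0],[0,0,0,0,0,0],[0,0,0,0,0,0]])

```text
t: 4.42
eef_pos: [0.516, 0.1066, 0.4006]
ee_rot: [3.138, -0.017, 2.244]
force: [0.3, 0.0, 0.7]
width: 0.0877
```

Run:
```python
from h import *
s=arm.get_state(); print(s['t'],s['eef_pos'],s['ee_rot'],s['q'])
a=arm.grab_frame('wrist');save(a,'w2.png')
for th,z in [('weight_large_center',.057),('weight_large_eye',.072),('weight_small_center',.046),('stylus_grip',.110),('screwdriver_grip',.095),('tool_stand',.011)]:
    for d in arm.spot_point(th,'wrist')[:2]: print(th,np.round(d['xy'],1),round(d['score'],2),atz('wrist',d['xy'],z).round(4))
save(cv2.resize(a[:270,100:600],(800,432),interpolation=cv2.INTER_CUBIC),'w2c.png')
```

```text
4.4167 [0.515995   0.10658261 0.40057435] [ 3.13842942 -0.01712459  2.24375507] [ 0.56914389  0.11914864 -0.30861457 -0.01909083 -1.14173016 -3.02987379]
weight_large_center [336.2 143. ] 0.76 [0.4932 0.1573 0.057 ]
weight_large_eye [334. 143.] 0.7 [0.4905 0.1564 0.072 ]
weight_small_center [257.6 189.9] 0.79 [0.4595 0.0664 0.046 ]
weight_small_center [355.3 204.7] 0.61 [0.5518 0.1192 0.046 ]
stylus_grip [389.7 211.4] 0.93 [0.5639 0.1422 0.11  ]
stylus_grip [334.5 140.4] 0.26 [0.4869 0.1594 0.11  ]
screwdriver_grip [337.7 262. ] 0.67 [0.5635 0.0714 0.095 ]
tool_stand [352.  205.6] 0.95 [0.5579 0.1115 0.011 ]
```

View pics/w2c.png

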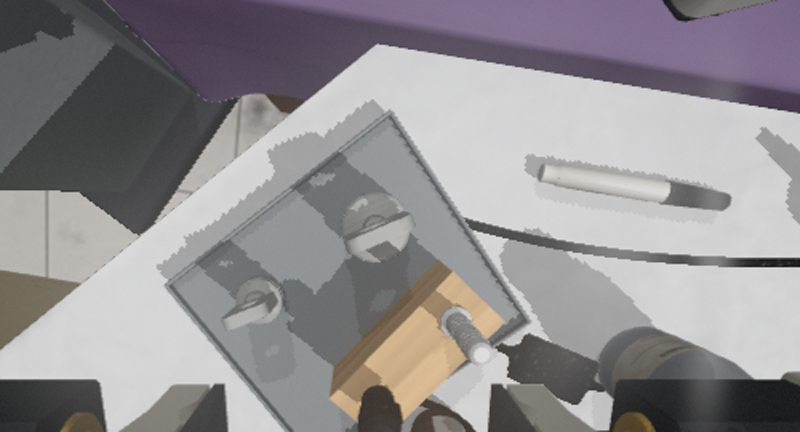

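Run:
```python
from h import *
f=lambda u,v,z: atz('wrist',(100+u*.625,v*.625),z)
ang=lambda a,b: np.degrees(np.arctan2(b[1]-a[1],b[0]-a[0]))
a,b=f(348,246,.098),f(411,216,.098); print('plate top',a,b,ang(a,b),np.linalg.norm(b-a),(a+b)/2)
print('stylus top',f(482,352,.141),f(480,355,.143)); print('collar',f(455,316,.075))
print('tray edges',ang(f(168,285,.019),f(390,113,.019)),'small plate',ang(f(226,322,.078),f(278,298,.078)))
print('stand',ang(f(330,397,.073),f(452,268,.073)),ang(f(375,440,.073),f(503,318,.073)))
print('bottle top',f(650,375,.15), f(650,375,.2))
a=cv2.imread('pics/w2.png'); cv2.imwrite('pics/w2d.png',cv2.resize(a[100:240,240:430],None,fx=4,fy=4,interpolation=cv2.INTER_CUBIC))
```

```text
plate top [0.48325008 0.1410562  0.098     ] [0.49988901 0.17503045 0.098     ] 63.906633850680294 0.03782993011407892 [0.49156954 0.15804333 0.098     ]
stylus top [0.56489787 0.14527728 0.141     ] [0.5643767  0.14368582 0.143     ]
collar [0.56233038 0.14686545 0.075     ]
tray edges 74.83721534288829 small plate 63.42654900360139
stand 86.76446022696932 85.1190885040567
bottle top [0.63220459 0.18783857 0.15      ] [0.59723367 0.18278269 0.2       ]
```

View pics/w2d.png

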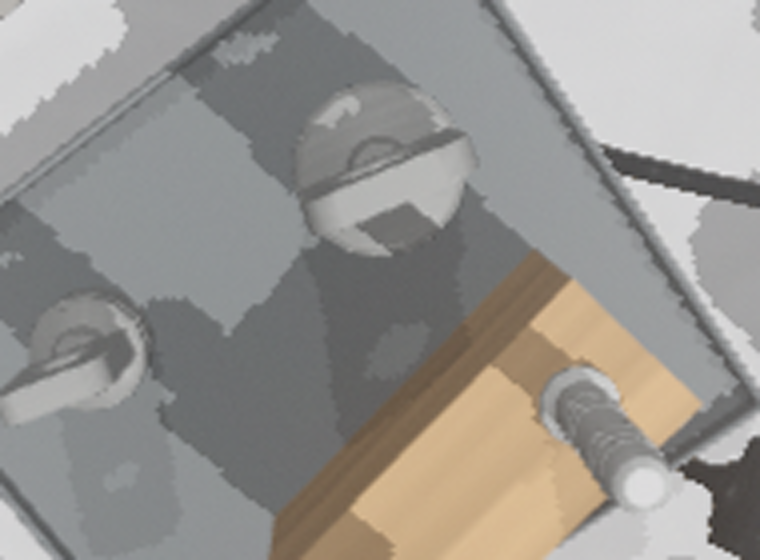

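Request:
move_arm(deltas=[[-5,10,0,0,0,5],[-5,10,0,0,0,5],[-5,10,-5,0,0,5],[-5,10,-20,0,0,5],[-4,11,-20,0,0,5.4]])

```text
t: 5.18
eef_pos: [0.4923, 0.1588, 0.3553]
ee_rot: [3.137, -0.016, 2.692]
force: [-0.4, -0.0, -0.7]
width: 0.0876
```

Request:
move_arm(deltas=[[0,0,0,0,0,0],[0,0,0,0,0,0],[0,0,0,0,0,0],[0,0,0,0,0,0],[0,0,0,0,0,0]])

```text
t: 5.6
eef_pos: [0.4929, 0.1582, 0.3559]
ee_rot: [3.138, -0.016, 2.686]
force: [-0.2, 0.6, 0.7]
width: 0.0874
```

Run:
```python
from h import *
f=lambda u,v,z: atz('wrist',(100+u*.625,v*.625),z)
s=arm.get_state(); print(s['t'],s['eef_pos'],s['ee_rot'],s['q'])
a=arm.grab_frame('wrist');save(a,'w3.png')
for th,z in [('weight_large_center',.057),('weight_large_eye',.072)]:
    for d in arm.spot_point(th,'wrist')[:2]: print(th,np.round(d['xy'],1),round(d['score'],2),atz('wrist',d['xy'],z).round(4))
print('bottle',tri([ray('scene',(228.4,209.7)),ray('side',(296.3,159.3))]))
for d in arm.masks_of('weight_large_center','wrist')[:1]:
    v,u=np.nonzero(d['pixels']); print(u.min(),u.max(),v.min(),v.max())
p=s['eef_pos']+0;g=proj('wrist',[p[0],p[1],.09]);print(g)
save(cv2.resize(a[120:330,200:440],None,fx=2.7,fy=2.7,interpolation=cv2.INTER_CUBIC),'w3c.png')
```

```text
5.6 [0.49287624 0.15816098 0.35592079] [ 3.13813122 -0.01644076  2.68629546] [ 0.68322437  0.14222405 -0.39025953 -0.01896829 -1.04213588 -2.69974766]
weight_large_center [320.5 206.1] 0.92 [0.4918 0.1571 0.057 ]
weight_large_eye [317.2 208.6] 0.95 [0.4889 0.1554 0.072 ]
weight_large_eye [311.5 264.6] 0.67 [0.5334 0.1277 0.072 ]
bottle (array([0.72226929, 0.19895761, 0.139468  ]), [np.float64(0.0005409147212333484), np.float64(0.0005409147212334048)])
295 345 174 228
[322.22617084 217.47722217]
```

View pics/w3c.png

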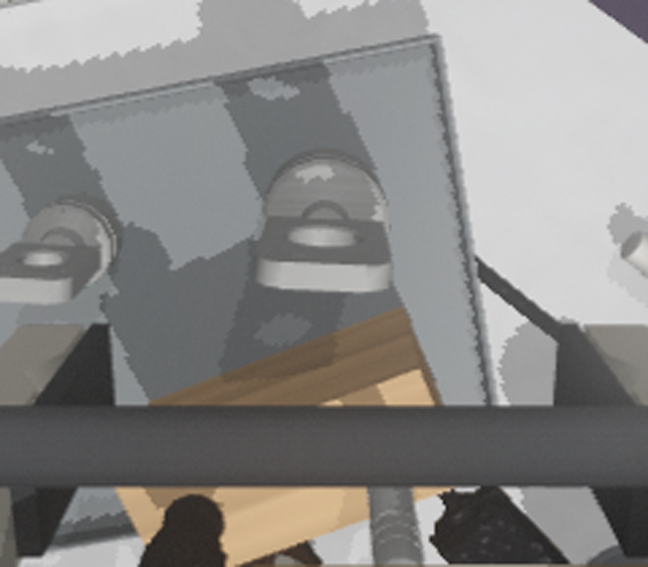

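Request:
move_arm(deltas=[[-1,0,-15,-0.59,-0.76,0],[0,0,-25,0,0,0],[0,0,-25,0,0,0],[0,0,-25,0,0,0],[0,0,-25,0,0,0]])

```text
t: 6.22
eef_pos: [0.4915, 0.1583, 0.2392]
ee_rot: [-3.141, -0.0, 2.687]
force: [0.5, -0.5, 0.5]
width: 0.0877
```

Request:
move_arm(deltas=[[0,0,0,0,0,0],[0,0,0,0,0,0],[0,0,0,0,0,0],[0,0,0,0,0,0],[0,0,0,0,0,0]], claw=255, squeeze=30)

```text
t: 6.63
eef_pos: [0.4919, 0.1588, 0.2414]
ee_rot: [3.141, 0.0, 2.688]
force: [0.4, -0.6, -0.1]
width: 0.06
```

Request:
move_arm(deltas=[[0,0,0,0,0,0],[0,0,0,0,0,0],[0,0,0,0,0,0],[0,0,0,0,0,0],[0,0,0,0,0,0]])

```text
t: 7.05
eef_pos: [0.4914, 0.1582, 0.2403]
ee_rot: [-3.14, -0.001, 2.688]
force: [-2.2, -2.3, 6.3]
width: 0.0398
```

Run:
```python
from h import *
s=arm.get_state(); print(s['t'],s['eef_pos'],s['ee_rot'],s['force'],s['width'])
a=arm.grab_frame('wrist');save(a,'w4.png')
```

```text
7.05 [0.4914289  0.15817201 0.240314  ] [-3.13985240e+00 -7.09965495e-04  2.68789922e+00] [-2.15426397 -2.32410868  6.31870323] 0.03977964193911079
```

View pics/w4.png

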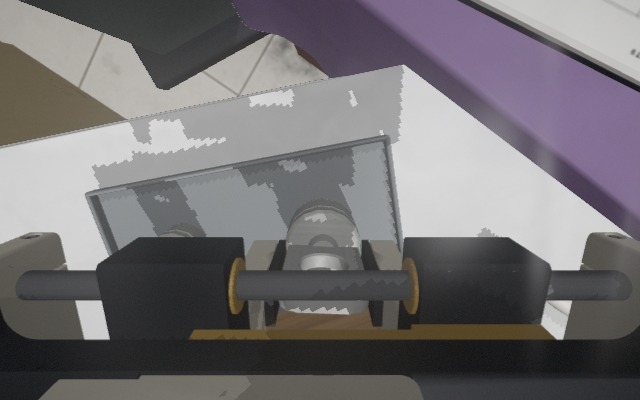

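Run:
```python
from h import *
print('knob',tri([ray('scene',(331,195.5)),ray('side',(349.3,203.6))]))
print(tri([ray('scene',(324,204)),ray('side',(345,207))]))
for p in [(.58,-.16,.1),(.58,-.16,.2),(.58,-.16,.35),(.58,.03,.2)]: print(p,proj('scene',p),proj('side',p))
```

```text
knob (array([ 0.60368623, -0.09646249,  0.11459428]), [np.float64(4.6886976119320184e-05), np.float64(4.688697611932932e-05)])
(array([ 0.61443087, -0.07560123,  0.08785487]), [np.float64(0.0005008229719685016), np.float64(0.0005008229719684471)])
(0.58, -0.16, 0.1) [349.87325254 195.22133233] [362.53177422 216.65645912]
(0.58, -0.16, 0.2) [350.39014196 166.57575481] [364.7200849  190.57631077]
(0.58, -0.16, 0.35) [351.25124293 118.85426189] [368.30470642 147.85501817]
(0.58, 0.03, 0.2) [305.52042361 185.94492425] [313.94990125 173.66170521]
```

Request:
move_arm(deltas=[[0,0,10,0,0,0],[0,0,25,0,0,0],[0,0,35,0,0,0],[0,0,40,0,0,0],[0,0,40,0,0,0]])

```text
t: 7.52
eef_pos: [0.4907, 0.1581, 0.3911]
ee_rot: [-3.138, -0.003, 2.688]
force: [1.5, 1.6, -4.7]
width: 0.0397
```

Request:
move_arm(deltas=[[-8,-15,0,0,0,-2.6],[-8,-28,0,0,0,-2.6],[-8,-32,0,0,0,-2.6],[-8,-32,0,0,0,-2.6],[-8,-32,0,0,0,-2.6]])

```text
t: 7.93
eef_pos: [0.4502, 0.0183, 0.3898]
ee_rot: [-3.14, -0.002, 2.459]
force: [1.9, -1.0, -4.9]
width: 0.0397
```

Request:
move_arm(deltas=[[-2,-32,0,0,0,-2.6],[0,-32,0,0,0,-2.6],[0,-32,0,0,0,-2.6],[4,-32,-20,0,0,-2.7],[10,-30,-30,0,0,-2.8]])

```text
t: 8.35
eef_pos: [0.4627, -0.1389, 0.3433]
ee_rot: [3.138, 0.002, 2.227]
force: [1.8, 1.6, -4.7]
width: 0.0401
```

Request:
move_arm(deltas=[[0,0,0,0,0,0],[0,0,0,0,0,0],[0,0,0,0,0,0],[0,0,0,0,0,0],[0,0,0,0,0,0]])

```text
t: 8.77
eef_pos: [0.4632, -0.1364, 0.3422]
ee_rot: [3.141, 0.0, 2.231]
force: [0.2, 0.1, -4.7]
width: 0.0395
```

Run:
```python
from h import *
s=arm.get_state(); print(s['t'],s['eef_pos'],s['ee_rot'],s['force'],s['width'],s['q'])
a=arm.grab_frame('wrist');save(a,'w5.png');b=arm.grab_frame('side');save(b,'s5.png');c=arm.grab_frame('scene');save(c,'sc5.png')
for th in ['weight_large_eye','peg_tip','peg_seat']:
    for n in ['side','scene','wrist']:
        print(th,n,[(np.round(d['xy'],1).tolist(),round(d['score'],2)) for d in arm.spot_point(th,n)][:3])
A=cv2.resize(b[150:270,290:430],None,fx=4,fy=4,interpolation=cv2.INTER_CUBIC)
B=cv2.resize(a[:300,300:460],None,fx=1.6,fy=1.6)
cc=cv2.resize(c[120:240,330:450],None,fx=2,fy=2)
m=np.zeros((480,800,3),np.uint8); m[:480,:560]=A; m[:240,560:800]=cc; m[240:480,560:800]=cv2.resize(a[120:280,320:480],(240,240));save(m,'m5.png')
```

```text
8.7667 [ 0.46322171 -0.1363746   0.34222746] [3.14132775e+00 2.36708708e-06 2.23050166e+00] [ 0.24997212  0.13492067 -4.66340245] 0.03946124852597347 [ 1.22088804e-01  9.37844838e-02 -4.90084072e-01 -1.60175341e-04
 -9.86699033e-01 -2.60388781e+00]
weight_large_eye side [([264.7, 165.0], 0.53), ([341.0, 213.0], 0.45)]
weight_large_eye scene [([374.8, 188.5], 0.59), ([172.6, 258.3], 0.55)]
weight_large_eye wrist [([321.2, 268.8], 0.91)]
peg_tip side [([352.2, 214.0], 0.51)]
peg_tip scene []
peg_tip wrist [([313.8, 334.7], 0.55), ([322.5, 267.3], 0.52)]
peg_seat side [([313.5, 212.1], 0.67), ([363.0, 214.4], 0.57)]
peg_seat scene []
peg_seat wrist []
```

View pics/m5.png

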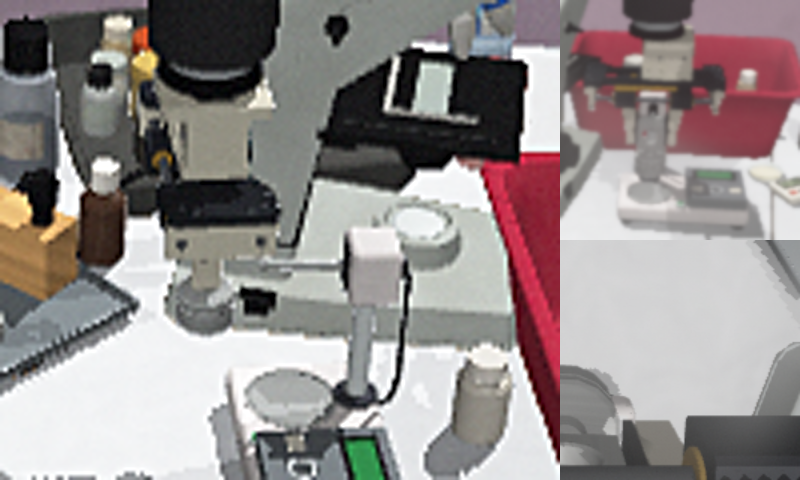

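Request:
move_arm(deltas=[[-1,-0.8,-4,0,0,0],[-0.9,-0.7,-4,0,0,0],[0,0,0,0,0,0],[0,0,0,0,0,0],[0,0,0,0,0,0]])

```text
t: 9.78
eef_pos: [0.4611, -0.1388, 0.3331]
ee_rot: [-3.14, -0.001, 2.229]
force: [0.1, 0.6, -4.9]
width: 0.0399
```

Run:
```python
from h import *
s=arm.get_state(); p=s['eef_pos'];print(s['t'],p,s['ee_rot'],s['force'])
c=arm.grab_frame('scene');save(c,'sc6.png');b=arm.grab_frame('side');save(b,'s6.png')
eye=[p[0],p[1],p[2]-.1683];tip=[.490,-.175,.166]
print('eye',proj('scene',eye),proj('side',eye),'tip',proj('scene',tip),proj('side',tip))
A=cv2.resize(c[150:220,335:415],None,fx=7,fy=7,interpolation=cv2.INTER_CUBIC)
B=cv2.resize(b[190:240,320:380],(240,200),interpolation=cv2.INTER_CUBIC)
m=np.zeros((490,800,3),np.uint8);m[:,:560]=A;m[:200,560:]=B
save(m,'m6.png')
```

```text
9.7833 [ 0.46114629 -0.13883427  0.33313059] [-3.13996895e+00 -9.12078670e-04  2.22871973e+00] [ 0.09234967  0.59775839 -4.86537309]
eye [376.11999665 190.39031398] [339.45634776 215.46092203] tip [375.89230306 183.30776459] [354.52249628 214.443595  ]
```

View pics/m6.png

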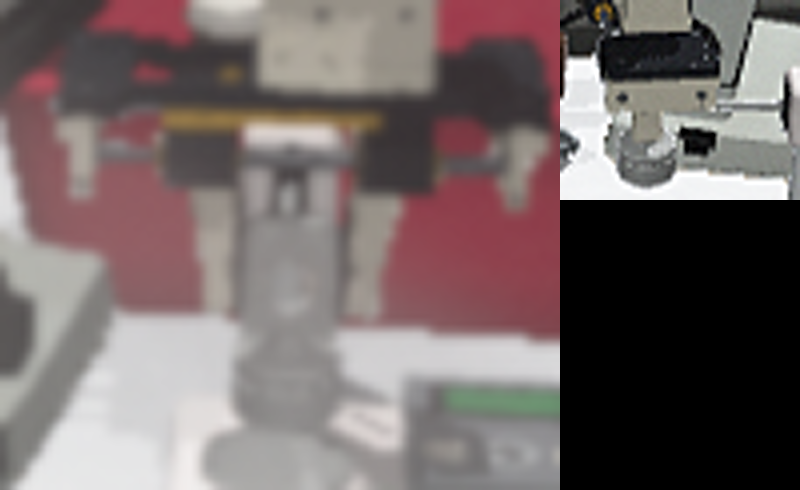

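Request:
move_arm(deltas=[[5.7,-7.4,0,0,0,0],[5.7,-7.4,0,0,0,0],[5.7,-7.4,0,0,0,0],[5.7,-7.4,0,0,0,0],[5.7,-7.4,0,0,0,0]])

```text
t: 10.3
eef_pos: [0.4904, -0.1767, 0.3331]
ee_rot: [-3.14, -0.001, 2.228]
force: [0.2, 1.2, -5.0]
width: 0.0396
```

Run:
```python
from h import *
s=arm.get_state(); p=s['eef_pos'];print(s['t'],p,s['ee_rot'],s['force'],s['moment'])
c=arm.grab_frame('scene');save(c,'sc7.png');b=arm.grab_frame('side');save(b,'s7.png')
A=cv2.resize(c[150:210,335:405],None,fx=6,fy=6,interpolation=cv2.INTER_CUBIC)
B=cv2.resize(b[190:240,330:390],(360,300),interpolation=cv2.INTER_CUBIC)
m=np.zeros((360,780,3),np.uint8);m[:,:420]=A;m[:300,420:]=B
save(m,'m7.png')
```

```text
10.3 [ 0.49040325 -0.17674968  0.33309301] [-3.14004218e+00 -8.89479070e-04  2.22847916e+00] [ 0.23485191  1.22974481 -4.95737762] [-0.05535787 -0.02114828 -0.02032626]
```

Request:
move_arm(deltas=[[3,-4,0,0,0,0],[3,-4,0,0,0,0],[3,-4,0,0,0,0],[3,-4,0,0,0,0],[0,0,0,0,0,0]])

```text
t: 10.82
eef_pos: [0.5022, -0.1923, 0.3332]
ee_rot: [-3.14, -0.0, 2.229]
force: [0.4, -0.2, -5.0]
width: 0.0397
```

Request:
move_arm(deltas=[[0,0,-2,0,0,0],[0,0,-2,0,0,0],[0,0,-2,0,0,0],[0,0,-2,0,0,0],[0,0,0,0,0,0]])

```text
t: 11.23
eef_pos: [0.5014, -0.1916, 0.3247]
ee_rot: [-3.14, -0.001, 2.229]
force: [-0.5, -0.7, -4.4]
width: 0.0398
```

Request:
move_arm(deltas=[[0,0,-1,0,0,0],[0,0,-1,0,0,0],[0,0,0,0,0,0],[0,0,0,0,0,0],[0,0,0,0,0,0]])

```text
t: 11.65
eef_pos: [0.5016, -0.1917, 0.3234]
ee_rot: [-3.14, -0.001, 2.229]
force: [-0.9, 0.8, -3.6]
width: 0.0397
```

Request:
move_arm(deltas=[[0,0,-1,0,0,0],[0,0,-1,0,0,0],[0,0,0,0,0,0],[0,0,0,0,0,0],[0,0,0,0,0,0]])

```text
t: 12.07
eef_pos: [0.5017, -0.1918, 0.3214]
ee_rot: [-3.14, -0.001, 2.229]
force: [-1.7, 1.5, 0.1]
width: 0.0402
```

Request:
move_arm(deltas=[[0,0,0,0,0,0],[0,0,0,0,0,0],[0,0,0,0,0,0],[0,0,0,0,0,0],[0,0,0,0,0,0]], claw=60)

```text
t: 12.48
eef_pos: [0.5018, -0.1918, 0.3213]
ee_rot: [-3.14, -0.001, 2.229]
force: [-0.4, 0.1, -0.1]
width: 0.0656
```

Request:
move_arm(deltas=[[0,0,0,0,0,0],[0,0,0,0,0,0],[0,0,2,0,0,0],[0,0,8,0,0,0],[0,0,15,0,0,0]])

```text
t: 12.9
eef_pos: [0.5012, -0.1917, 0.3455]
ee_rot: [-3.138, -0.003, 2.229]
force: [0.2, -0.1, -0.0]
width: 0.0669
```

Request:
move_arm(deltas=[[0,0,20,0,0,0],[0,0,25,0,0,0],[0,0,15,0,0,0],[0,0,0,0,0,0],[0,0,0,0,0,0]])

```text
t: 13.32
eef_pos: [0.5017, -0.1917, 0.4077]
ee_rot: [3.141, 0.001, 2.229]
force: [0.2, 0.8, -1.5]
width: 0.0671
```

Run:
```python
from h import *
s=arm.get_state(); p=s['eef_pos'];print(s['t'],p,s['ee_rot'],s['force'],s['width'])
c=arm.grab_frame('scene');save(c,'sc8.png');b=arm.grab_frame('side');save(b,'s8.png');w=arm.grab_frame('wrist');save(w,'w8.png')
for n in ['side','scene','wrist']:
  for th in ['weight_large_eye','weight_large_center']:
    print(th,n,[(np.round(d['xy'],1).tolist(),round(d['score'],2)) for d in arm.spot_point(th,n)][:3])
e=[.502,-.192,.1525];print(proj('side',e),proj('scene',e),proj('wrist',e))
A=cv2.resize(c[140:230,330:430],(400,360),interpolation=cv2.INTER_CUBIC)
B=cv2.resize(b[180:270,310:410],(400,360),interpolation=cv2.INTER_CUBIC)
save(np.hstack([A,B]),'m8.png')
```

```text
13.3167 [ 0.50168266 -0.19173874  0.40773236] [3.14082329e+00 8.02394907e-04 2.22889758e+00] [ 0.19132224  0.79920207 -1.46237423] 0.0670997404617661
weight_large_eye side [([267.0, 162.4], 0.7), ([360.4, 222.2], 0.68)]
weight_large_center side [([361.1, 221.0], 0.58), ([266.5, 168.9], 0.47)]
weight_large_eye scene [([378.5, 185.1], 0.56), ([172.0, 257.2], 0.5), ([287.7, 246.2], 0.37)]
weight_large_center scene [([375.5, 189.9], 0.67), ([173.8, 257.1], 0.62)]
weight_large_eye wrist [([321.6, 217.3], 0.88)]
weight_large_center wrist [([323.7, 213.9], 0.95)]
[361.02383621 217.99453248] [375.96864423 184.42793308] [324.68369874 217.04132102]
```

View pics/m8.png

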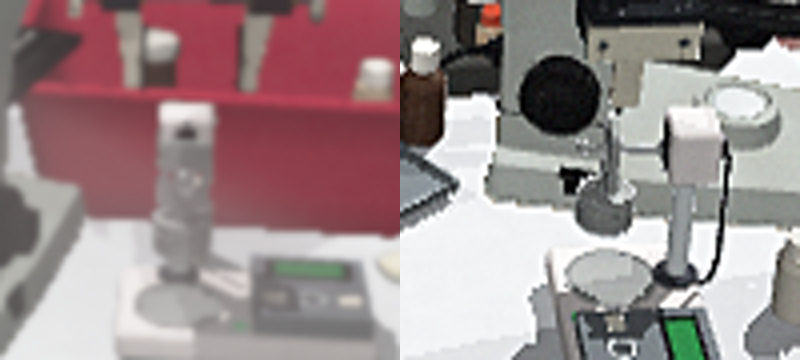

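Request:
move_arm(deltas=[[-15,0,0,0,0,0],[-22,0,0,0,0,7],[-25,8,0,0,0,7],[0,25,0,0,0,7],[0,35,0,0,0,7]], claw=0)

```text
t: 14.18
eef_pos: [0.4384, -0.1244, 0.4063]
ee_rot: [-3.14, -0.001, 2.72]
force: [1.3, 0.0, 0.4]
width: 0.0867
```

Request:
move_arm(deltas=[[0,35,0,0,0,7],[0,35,0,0,0,7],[0,35,0,0,0,7],[0,35,0,0,0,7],[0,35,0,0,0,7]])

```text
t: 14.6
eef_pos: [0.4391, 0.0528, 0.4064]
ee_rot: [-3.14, -0.0, -2.949]
force: [0.4, -0.2, 0.6]
width: 0.0874
```

Request:
move_arm(deltas=[[0,35,0,0,0,7],[0,35,0,0,0,7],[0,23,0,0,0,7],[12,0,0,0,0,7],[25,0,0,0,0,7]])

```text
t: 15.02
eef_pos: [0.4754, 0.1457, 0.4066]
ee_rot: [-3.141, -0.0, -2.334]
force: [0.1, 1.5, -0.2]
width: 0.0879
```

Request:
move_arm(deltas=[[30,0,0,0,0,7],[30,0,0,0,0,7],[20,0,0,0,0,7],[7,0,0,0,0,7],[0,0,0,0,0,7]])

```text
t: 15.43
eef_pos: [0.5655, 0.1443, 0.4049]
ee_rot: [-3.141, -0.002, -1.728]
force: [-0.2, -0.6, 0.3]
width: 0.0872
```

Request:
move_arm(deltas=[[0,0,0,0,0,7],[0,0,0,0,0,0],[0,0,0,0,0,0],[0,0,0,0,0,0],[0,0,0,0,0,0]])

```text
t: 15.85
eef_pos: [0.5635, 0.1443, 0.4063]
ee_rot: [-3.14, -0.001, -1.614]
force: [0.2, -0.7, 0.4]
width: 0.0875
```

Run:
```python
from h import *
s=arm.get_state(); p=s['eef_pos'];print(s['t'],p,s['ee_rot'],s['q'])
w=arm.grab_frame('wrist');save(w,'w9.png')
for th,z in [('stylus_grip',.110),('screwdriver_grip',.09),('tool_stand',.011)]:
    for d in arm.spot_point(th,'wrist')[:2]: print(th,np.round(d['xy'],1),round(d['score'],2),atz('wrist',d['xy'],z).round(4))
for d in arm.masks_of('stylus_grip','wrist')[:2]:
    m=d['pixels'];v,u=np.nonzero(m);print(d['score'],d['xy'],u.min(),u.max(),v.min(),v.max(),len(u))
    for r in range(v.min(),v.max()+1,4): q=u[v==r]; print(r,q.min(),q.max())
print(proj('wrist',[.564,.144,.143]),proj('wrist',[.564,.144,.075]))
```

```text
15.85 [0.56349913 0.14426278 0.4063007 ] [-3.14003442e+00 -7.90167318e-04 -1.61364076e+00] [ 0.58722251  0.20474951 -0.19842979  0.00169282 -1.16682408 -0.63073112]
stylus_grip [320.7 199.5] 0.73 [0.5648 0.144  0.11  ]
screwdriver_grip [322.3 118.1] 0.66 [0.5607 0.074  0.09  ]
tool_stand [325.1 144.9] 0.74 [0.559  0.1045 0.011 ]
0.93 [321.7, 199.0] 312 332 181 215 581
181 318 325
185 314 329
189 312 331
193 313 331
197 313 330
201 313 330
205 313 330
209 314 330
213 317 327
[321.40869575 209.90814938] [321.8811557  190.68789332]
```

Request:
move_arm(deltas=[[0.4,-0.4,-20,0,0,0],[0,-0.4,-30,0,0,0],[0,0,-30,0,0,0],[0,0,-30,0,0,0],[0,0,-21,0,0,0]])

```text
t: 16.52
eef_pos: [0.5633, 0.1431, 0.2728]
ee_rot: [3.141, -0.002, -1.612]
force: [0.2, -0.4, -1.1]
width: 0.0874
```

Request:
move_arm(deltas=[[0,0,0,0,0,0],[0,0,0,0,0,0],[0,0,0,0,0,0],[0,0,0,0,0,0],[0,0,0,0,0,0]], claw=255, squeeze=30)

```text
t: 16.93
eef_pos: [0.5645, 0.1437, 0.277]
ee_rot: [-3.138, 0.001, -1.611]
force: [-0.4, -0.7, 0.0]
width: 0.0595
```

Request:
move_arm(deltas=[[0,0,0,0,0,0],[0,0,0,0,0,0],[0,0,0,0,0,0],[0,0,0,0,0,0],[0,0,0,0,0,0]])

```text
t: 17.35
eef_pos: [0.564, 0.1434, 0.2753]
ee_rot: [-3.14, -0.001, -1.611]
force: [-0.8, 1.0, -0.7]
width: 0.0263
```

Request:
move_arm(deltas=[[0,0,0,0,0,0],[0,0,0,0,0,0],[0,0,0,0,0,0],[0,0,0,0,0,0],[0,0,0,0,0,0]])

```text
t: 17.77
eef_pos: [0.564, 0.1435, 0.2752]
ee_rot: [-3.14, -0.001, -1.611]
force: [0.0, -0.1, -0.9]
width: 0.0134
```

Request:
move_arm(deltas=[[0,0,8,0,0,0],[0,0,20,0,0,0],[0,0,25,0,0,0],[0,0,26,0,0,0],[0,0,26,0,0,0]])

```text
t: 18.18
eef_pos: [0.5638, 0.1433, 0.3818]
ee_rot: [-3.14, -0.001, -1.611]
force: [0.5, 0.5, -1.0]
width: 0.0135
```

Request:
move_arm(deltas=[[-20,0,5,0,0,-2],[-32,0,0,0,0,-3],[-32,0,0,0,0,-3],[-32,-15,0,0,0,-4],[-12,-30,0,0,0,-4]])

```text
t: 18.6
eef_pos: [0.4331, 0.0988, 0.3856]
ee_rot: [-3.141, -0.0, -1.891]
force: [1.0, -1.1, -0.4]
width: 0.0135
```

Request:
move_arm(deltas=[[-2,-33,0,0,0,-4],[-2,-33,0,0,0,-4],[-2,-33,0,0,0,-4],[-2,-33,0,0,0,-4],[-2,-33,0,0,0,-4]])

```text
t: 19.02
eef_pos: [0.4253, -0.068, 0.3861]
ee_rot: [-3.139, 0.0, -2.242]
force: [1.0, -0.4, -0.4]
width: 0.0132
```

Request:
move_arm(deltas=[[-2,-33,0,0,0,-4],[-2,-33,0,0,0,-4],[-2,-33,0,0,0,-4],[-2,-33,0,0,0,-2],[-1,-33,0,0,0,0]])

```text
t: 19.43
eef_pos: [0.4162, -0.2332, 0.386]
ee_rot: [-3.14, -0.0, -2.486]
force: [1.1, 1.2, 0.2]
width: 0.0134
```

Request:
move_arm(deltas=[[0,-24,0,0,0,0],[0,0,0,0,0,0],[0,0,0,0,0,0],[0,0,0,0,0,0],[0,0,0,0,0,0]])

```text
t: 19.85
eef_pos: [0.4169, -0.2549, 0.3855]
ee_rot: [-3.14, -0.001, -2.483]
force: [0.6, 0.1, 0.2]
width: 0.0134
```

```bash
cat > look.py <<'E'
from h import *
import sys
s=arm.get_state(); p=s['eef_pos'];print(s['t'],p,s['ee_rot'],s['q'],s['force'],s['width'])
for n in ['wrist','side','scene']:
    save(arm.grab_frame(n),f'{sys.argv[1]}{n}.png')
for th,z in [('aperture',.0535),('stylus_tip',None),('stylus_grip',None),('weight_large_eye',.152)]:
    rs=[]
    for n in ['wrist','side','scene']:
        for d in arm.spot_point(th,n)[:2]: print(th,n,np.round(d['xy'],1),round(d['score'],2),atz(n,d['xy'],z).round(4) if z else '')
t=[p[0],p[1],p[2]-.2623]; a=[.4174,-.2552,.0535]
for n in ['wrist','side','scene']: print('expect tip',proj(n,t).round(1),'ap',proj(n,a).round(1))
E
python3 look.py a
```

```text
19.85 [ 0.41694178 -0.25493238  0.3855021 ] [-3.14005677e+00 -5.80925156e-04 -2.48293305e+00] [-0.14481229  0.06295816 -0.41696708  0.00167402 -1.09016946 -0.76809743] [0.55757492 0.07886772 0.20254165] 0.013390574123345076
aperture wrist [320.  190.6] 0.92 [ 0.4175 -0.2575  0.0535]
aperture scene [306.7 264.2] 0.75 [0.4619 0.1431 0.0535]
aperture scene [407.4 216.4] 0.66 [ 0.41   -0.2415  0.0535]
stylus_tip wrist [322.7 210.4] 0.83 
stylus_tip side [366.7 248.8] 0.58 
stylus_tip scene [409.9 193.9] 0.5 
stylus_grip wrist [323.  269.6] 0.86 
stylus_grip side [368.3 246.8] 0.57 
stylus_grip side [369.6 222.2] 0.48 
stylus_grip scene [414.5 168.7] 0.38 
stylus_grip scene [447.4 218.4] 0.36 
weight_large_eye side [264.8 162.7] 0.68 [0.6176 0.2659 0.152 ]
weight_large_eye side [363.9 219.7] 0.52 [ 0.4995 -0.2033  0.152 ]
weight_large_eye scene [377.7 183.9] 0.57 [ 0.501  -0.1995  0.152 ]
weight_large_eye scene [171.6 259.1] 0.45 [0.5972 0.422  0.152 ]
expect tip [322.6 212.6] ap [322.3 192.6]
expect tip [365.7 247.1] ap [364.2 265.5]
expect tip [410.  194.6] ap [407.8 214. ]
```

Request:
move_arm(deltas=[[0,0,-12,0,0,0],[0,0,-15,0,0,0],[0,0,-15,0,0,0],[0,0,-12,0,0,0],[0,0,0,0,0,0]])

```text
t: 21.02
eef_pos: [0.4162, -0.2554, 0.3289]
ee_rot: [3.14, -0.003, -2.484]
force: [0.0, 0.1, -1.8]
width: 0.0136
```

```bash
python3 look.py b
python3 - <<'E'
import cv2,numpy as np
a=cv2.imread('pics/bwrist.png');b=cv2.imread('pics/bside.png');c=cv2.imread('pics/bscene.png')
A=cv2.resize(a[150:250,270:370],(500,500),interpolation=cv2.INTER_CUBIC)
B=cv2.resize(b[235:285,340:390],(300,300),interpolation=cv2.INTER_CUBIC);C=cv2.resize(c[180:230,380:430],(300,300),interpolation=cv2.INTER_CUBIC)
m=np.zeros((600,800,3),np.uint8);m[:500,:500]=A;m[:300,500:]=B;m[300:,500:]=C;cv2.imwrite('pics/mb.png',m)
E
```

```text
21.0167 [ 0.41616808 -0.25535039  0.32890387] [ 3.13964133 -0.00320995 -2.48420198] [-0.14621769  0.11815898 -0.49701736  0.00116796 -0.95925307 -0.76786339] [ 0.00320645  0.07444963 -1.79585078] 0.013647738208333756
aperture wrist [319.7 211.1] 0.89 [ 0.4221 -0.2549  0.0535]
aperture wrist [219.4  36.4] 0.44 [ 0.3614 -0.3946  0.0535]
aperture side [364.2 264.5] 0.7 [ 0.4213 -0.2533  0.0535]
aperture scene [408.2 215.5] 0.67 [ 0.4113 -0.248   0.0535]
stylus_tip wrist [321.8 209.7] 0.96 
stylus_tip side [287.4 227.7] 0.74 
stylus_tip side [367.2 264.5] 0.45 
stylus_tip scene [408.9 209. ] 0.57 
stylus_grip wrist [323.  268.8] 0.69 
stylus_grip side [367.6 236.4] 0.52 
stylus_grip scene [413.9 181.6] 0.45 
weight_large_eye side [266.1 160.8] 0.64 [0.6318 0.2709 0.152 ]
weight_large_eye side [362.3 218.4] 0.55 [ 0.5029 -0.196   0.152 ]
weight_large_eye scene [170.9 257.7] 0.69 [0.6034 0.4207 0.152 ]
weight_large_eye scene [379.7 183.9] 0.66 [ 0.4965 -0.2037  0.152 ]
expect tip [322.8 210.5] ap [322.1 207.3]
expect tip [364.3 262.3] ap [364.2 265.5]
expect tip [408.6 210.5] ap [407.8 214. ]
```

View pics/mb.png

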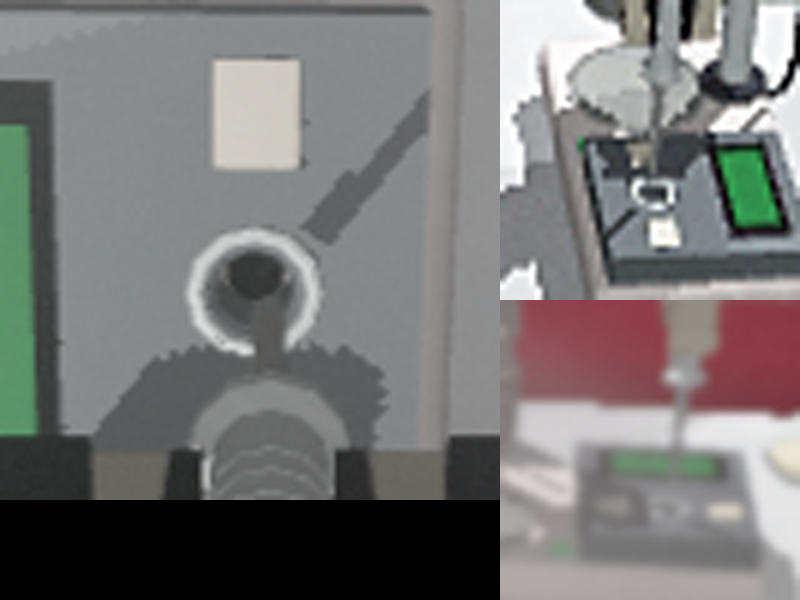

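Request:
move_arm(deltas=[[2,-0.8,0,0,0,0],[0,0,0,0,0,0],[0,0,0,0,0,0],[0,0,0,0,0,0],[0,0,0,0,0,0]])

```text
t: 22.18
eef_pos: [0.419, -0.2564, 0.3312]
ee_rot: [-3.14, -0.001, -2.484]
force: [0.1, -0.1, -0.4]
width: 0.0133
```

```bash
python3 look.py c
python3 - <<'E'
from h import *
a=cv2.imread('pics/cwrist.png');g=cv2.cvtColor(a,cv2.COLOR_BGR2GRAY)
sub=g[185:225,300:345]; m=(sub>175).astype(np.uint8)
v,u=np.nonzero(m); pts=np.c_[u,v].astype(np.float32); print(len(pts))
e=cv2.fitEllipse(cv2.convexHull(pts)); print('ring',e[0][0]+300,e[0][1]+185,e[1])
for r in range(200,224,2): print(r,' '.join(f'{x:3d}' for x in g[r,308:342]))
p=arm.get_state()['eef_pos']
for z in (.0535,p[2]-.2623): print(z,proj('wrist',[p[0],p[1],z]))
E
```

```text
22.1833 [ 0.41901598 -0.25636778  0.33116968] [-3.14024863e+00 -9.68763293e-04 -2.48361852e+00] [-0.14722916  0.11937088 -0.48994444  0.00198789 -0.96118424 -0.76673031] [ 0.10840596 -0.08946855 -0.41135905] 0.01332555277435358
aperture wrist [323.8 203.5] 0.55 [ 0.4158 -0.2569  0.0535]
aperture side [362.2 264.2] 0.72 [ 0.4192 -0.2476  0.0535]
aperture side [287.9 225.4] 0.5 [0.4571 0.0513 0.0535]
aperture scene [406.1 218.9] 0.91 [ 0.4043 -0.2257  0.0535]
stylus_tip side [366.1 261.1] 0.58 
stylus_tip scene [409.  207.5] 0.51 
stylus_grip wrist [323.6 267.2] 0.63 
stylus_grip side [363.9 232.2] 0.48 
stylus_grip scene [413.1 181.7] 0.58 
weight_large_eye side [264.4 162.3] 0.58 [0.6192 0.269  0.152 ]
weight_large_eye side [360.  220.2] 0.55 [ 0.4905 -0.1946  0.152 ]
weight_large_eye scene [376.3 183. ] 0.58 [ 0.5083 -0.2018  0.152 ]
weight_large_eye scene [171.8 257.1] 0.46 [0.6041 0.4183 0.152 ]
expect tip [321.9 212.1] ap [324.3 206.2]
expect tip [365.1 261.3] ap [364.2 265.5]
expect tip [408.  209.5] ap [407.8 214. ]
159
ring 324.45948028564453 204.86067008972168 (24.77349853515
[... 1087 characters left out ...]
6 140 163 180 201 200 188 143 135 134 134 134 134 133 134
216 136 137 136 128  98 111 128  96  95 115 159 190 175  88  88  90  90  88 110 166 200 198 193 169 116 109 127  97  95  96 112 135 127 101
218  95  94  95  94  95  95  95  94  94  95  93  95  96  88  87  90  89  86  87  89  94  96  93  96  93  93  94  93  94  94  94  95  95  95
220  94  93  94  94  93  95  93  93  92  93  93  94  95  89  86  89  88  88  86  89  93  94  91  94  93  94  95  95  94  93  93  93  94  95
222  94  95  93  95  92  92  93  92  93  93  91  96  97  88  89  88  88  87  85  89  94  94  92  93  94  94  94  92  94  92  94  93  94  92
0.0535 [322.01186754 206.78406219]
0.06890383637247122 [321.93421687 212.07595856]
```

Request:
move_arm(deltas=[[-0.6,0.8,0,0,0,0],[0,0,-6,0,0,0],[0,0,-6,0,0,0],[0,0,-6,0,0,0],[0,0,0,0,0,0]], squeeze=45)

```text
t: 23.35
eef_pos: [0.4179, -0.2554, 0.3115]
ee_rot: [3.141, -0.002, -2.484]
force: [0.6, 0.3, -0.1]
width: 0.0131
```

Request:
move_arm(deltas=[[0,0,-2,0,0,0],[0,0,-2,0,0,0],[0,0,-2,0,0,0],[0,0,0,0,0,0],[0,0,0,0,0,0]])

```text
t: 23.77
eef_pos: [0.4184, -0.2556, 0.3072]
ee_rot: [-3.14, -0.001, -2.484]
force: [-0.6, 0.2, -0.8]
width: 0.0131
```

Request:
move_arm(deltas=[[0,0,-2,0,0,0],[0,0,-2,0,0,0],[0,0,-1,0,0,0],[0,0,0,0,0,0],[0,0,0,0,0,0]])

```text
t: 24.18
eef_pos: [0.4184, -0.2555, 0.3022]
ee_rot: [-3.14, -0.001, -2.484]
force: [-0.4, 0.6, 1.3]
width: 0.0132
```

Request:
move_arm(deltas=[[0,0,-1,0,0,0],[0,0,-1,0,0,0],[0,0,0,0,0,0],[0,0,0,0,0,0],[0,0,0,0,0,0]])

```text
t: 24.6
eef_pos: [0.4184, -0.2556, 0.3003]
ee_rot: [-3.14, -0.001, -2.484]
force: [0.1, 1.0, 1.9]
width: 0.0134
```

Request:
move_arm(deltas=[[0,0,-1,0,0,0],[0,0,-1,0,0,0],[0,0,0,0,0,0],[0,0,0,0,0,0],[0,0,0,0,0,0]])

```text
t: 25.02
eef_pos: [0.4185, -0.2556, 0.2983]
ee_rot: [-3.14, -0.001, -2.484]
force: [-0.8, 0.4, 3.6]
width: 0.0134
```

Contact came at the expected height and the force follows the spring. I'll keep going to the stop.

Request:
move_arm(deltas=[[0,0,-0.5,0,0,0],[0,0,-0.5,0,0,0],[0,0,0,0,0,0],[0,0,0,0,0,0],[0,0,0,0,0,0]])

```text
t: 25.43
eef_pos: [0.4185, -0.2556, 0.2973]
ee_rot: [-3.14, -0.001, -2.484]
force: [-0.5, 0.7, 2.9]
width: 0.0132
```

Request:
move_arm(deltas=[[0,0,-0.5,0,0,0],[0,0,-0.5,0,0,0],[0,0,0,0,0,0],[0,0,0,0,0,0],[0,0,0,0,0,0]])

```text
t: 25.85
eef_pos: [0.4186, -0.2556, 0.2968]
ee_rot: [-3.139, -0.001, -2.483]
force: [-1.8, 0.6, 8.5]
width: 0.0133
```

Request:
move_arm(deltas=[[0,0,-0.3,0,0,0],[0,0,0,0,0,0],[0,0,0,0,0,0],[0,0,0,0,0,0],[0,0,0,0,0,0]])

```text
t: 26.27
eef_pos: [0.4186, -0.2556, 0.2967]
ee_rot: [-3.139, -0.001, -2.483]
force: [-1.5, 2.2, 11.1]
width: 0.0133
```

Run:
```python
from h import *
s=arm.get_state(); print(s['t'],s['eef_pos'],s['force'],s['width'])
b=arm.grab_frame('side').astype(int); a=cv2.imread('pics/s8.png')[:,:,::-1].astype(int)
# hanging weight body area side (355..370, 222..240) vs. just after release
print('diff',abs(b-a)[212:238,354:370].mean())
for n in ['side']:
    print([(np.round(d['xy'],1).tolist(),round(d['score'],2)) for d in arm.spot_point('weight_large_center',n)])
s=arm.get_state()
if s['force'][2]>5: arm.job_done(); print('done',s['force'])
```

```text
26.2667 [ 0.41861944 -0.25564395  0.2967093 ] [-1.48284362  2.16427361 11.14509539] 0.013288672795522649
diff 74.96955128205128
[([266.3, 166.3], 0.52)]
the job is handed in; nothing more can be done
done [-1.34670991  1.621042   11.16070384]
```

I hung the larger weight by its eye on the load peg and let go of it. I then drew the stylus out of the stand, lowered it through the aperture, pressed the calibration button to its stop and handed in while still holding. The job was handed in at 26.3 s, well inside the 58 s limit.

**Button and stylus:**
- The tip met the button at the expected height, and the force rose with the spring.
- It then jumped to about 11 N with almost no further travel, which is well above the 4 N spring force and so on the stop.
- The fingers were still closed on the stylus at hand-in, 13.3 mm apart on its 14 mm handle, with the grip set to 45 N.

**Weight:**
- After I released it and lifted clear, the pictures showed it upright and free on the peg.
- Later detections, up to just before the press, still put it there.

**Last check, which failed:** at hand-in, the side-camera comparison of the weight came out very different (mean difference 75), and the network did not find the weight on the peg. The hand or stylus probably blocks that view, but I did not look at the picture. The weight's state at the very end is therefore inferred from the earlier views. I also did not recheck the bystanders, the smaller weight or the screwdriver at the end; I felt no unexpected contact on the way.

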